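# Tighten the magnifier's lens ring with the pin spanner

## Robot

A 6-joint arm with a two-finger parallel gripper is mounted at the origin on the work surface. World frame = base frame: x ahead of the robot, y to its left, z up, the work surface at z = 0. Lengths are in m, angles in degrees, forces in N, time in s.
With the tool pointing down it reaches from about 0.35 to 0.725 m from the base axis. Payload 4.3 kg.
Tool frame: the origin (TCP) lies midway between the tips of the shut fingers; the grasp point (between the pads) lies 19 mm behind it (r.hold_point_z is the distance from the TCP to the grasp point, in m); z points along the fingers, y is the line along which they close (so a half turn about z gives the same grasp; the last joint's range is limited). The gripper opens to 85 mm and grips with 20 to 120 N. Pads are 22 mm wide; open, the fingers measure 114 mm over their backs; the gripper's body (76 mm by 85 mm) begins 54 mm behind the grasp point. The pads swing forward as they close: fully open they stand 13 mm farther back than shut.
Start: joints at [-80.862, 21.618, 4.641, 73.018, 0, 83.68], TCP at [0.153, -0.554, 0.231] pointing down, gripper open.
Joint ranges: [-156.06, 156.06], [-48.1, 94.91], [-58.44, 69.94], [-101.28, 121.22], [-78.64, 73.56], [-180, 180]. Speed limits (degrees/s): [147.25, 147.25, 180, 180, 180, 180].

## Interface

Orientations are given as [roll, pitch, yaw] about the fixed x, y, z axes, in that order (R = Rz(yaw) Ry(pitch) Rx(roll)).
In Python, from bench import r gives the robot as it stands. The module is installed in compiled form; this text tells all that it offers.
- The arm moves only by the shell command python3 -m jog 'ROWS'. ROWS is JSON, a list of rows, each a list of 5 numbers: the opening, from 0 (shut) to 1 (fully open), then the shift along the tool's x, y, z scaled (see below), then the turn about the tool's z scaled (see below). A call has 1 to 10 rows; each row is the pose to reach, as a shift and turn from the pose commanded when the call began, along the tool's axes at that moment; what a row does not reach only later rows make up. The controller multiplies each number of a shift by 0.3 m and each number of a turn by 0.5 rad. A row lasts 1/8 s, in which the tool goes at most 62.5 mm and 10.7 degrees, less where a joint would pass 70% of its speed; a pose out of reach is approached as far as the arm can. A call with a number of a shift or a turn outside -1 to 1 is refused whole. A call with a gripper value outside its range is refused whole. The fingers move at their own pace and stop on an object; the grip force is fixed at half the most. Time passes only in rows, so rows that repeat a pose let the fingers close. It gives the time, the measured TCP pose, the force, the opening and the grip force at its end, in the units of the state.
- r.read_state(): the state, without advancing time (a new reading comes with each control period).
- r.capture(name): name is "scene" or "top" or "wrist"; returns the picture (384x512x3 uint8, blue, green, red); there is no depth.
- r.camera_model(name): a dict with "camera_matrix" (3x3 intrinsics, pixels), "k1" (the pictures are not rectified: a ray, as slopes to the right and down, at radius r is drawn at 1 + k1 r^2 times it, then the intrinsics apply), "view" (4x4, takes a point from world to camera coordinates). Camera axes: x right, y down, z forward; pixel columns grow to the right and rows downward; lengths in m; the calibration is good to about 2 mm. A picture is of the moment at which its call begins: read the wrist's pose just before it. camera_model takes no time and is no camera call; for the wrist camera it gives the pose at the moment of the call.
- r.job_done(): hands the job in; it is judged then, once.
The state is a dict: "time": time; "q": joint angles; "joint_vel": joint speeds; "tau": joint torques, N m; "ee_pos": TCP position; "ee_rot": TCP orientation; "contact_force": force on the tool from outside, world axes, zero at the start; "ft_torque": the same for the moment, N m; "width": finger opening in m; "gripper_force": force on a finger pad.
Only numpy, scipy, OpenCV 4.12 (cv2) and the standard library are available. Lean on these libraries where they do the work, as an engineer would, in place of code of your own. Each camera call takes 0.05 s, during which the arm holds its last target. There are 200 camera calls.

## Task

On the violin maker's bench, tighten the grey metal retaining ring of the green magnifier head: take the wide pin spanner (brass bar, blue grip), seat both its pins fully in the ring's two holes before turning, then turn the ring clockwise (seen from above) until its red line meets the red line on the green rim, where it stops. Let go and leave the spanner seated flat in the ring; leave the narrow spanner (red grip) on its rest.

Things in the scene. Friction and masses are not known exactly. Their poses are not given: they have to be found in the camera images.
- wide_spanner: Right tool. Brass bar 122 x 22 x 8 mm; two 8 mm steel pins under it, 14 mm long, 100 mm apart; blue upright grip on its middle, 56 mm along the bar, 16 thick across it, 50 high. 0.22 kg. Lies across a fixed wooden rest 40 mm high, pins hanging at its sides. Origin midway between the pins in the bar's underside (bar z 0 to 8, grip to 58, pins to -14 mm); x along the bar, z up. Symmetric.
- narrow_spanner: Wrong tool, stays on its like rest: steel bar 86 mm long, red grip of the same size, pins only 64 mm apart. Origin and axes as for the wide one. Which of the two lies left and which right varies.
- ring_face (a point): Centre of the grey metal ring's top face, 44 mm above the bench; turns with the ring, z up. Ring 130 mm across, 70 mm opening, in a green fixed cell 156 mm across, 42 high. Two holes centred 50 mm either side along x, 21 mm wide along x, 24 mm across it (16 at the inner end, 32 outer), 20 deep. With pins in, the bar lies flat on the face, its origin at this height. Red line along +y.
- lens_ring (a joint): Turn of the grey metal ring, rad, growing clockwise seen from above. Starts at 0 to 0.45; home is 1.05, where its red line meets the one on the green rim and it stops. Friction about 0.2 N m; it stays where left. Centred pins have about 10 degrees of play in the holes before they push, so the spanner must turn that much farther than the ring.
Not all that is in view belongs to the job. Leave any turquoise look-alike of the wide_spanner alone.

How it is judged (in metres and radians):
On the way, in this order (a step that is already met when the one before it is completed fails the run):
1. both pins of the wide spanner are fully in the ring's holes, its bar flat on the ring, before the ring is turned (horizontal distance between wide_spanner and ring_face below 0.014 m and angle between the x axis of wide_spanner and the x axis of ring_face, either way round below 0.35 rad and z of wide_spanner in the frame of ring_face below 0.005 m and angle between wide_spanner's own z axis and vertical below 0.1 rad and value of joint lens_ring below 0.6 rad), for 0.1 s.
2. the ring is turned home with the pins still in its holes (value of joint lens_ring above 0.88 rad and horizontal distance between wide_spanner and ring_face below 0.014 m and z of wide_spanner in the frame of ring_face below 0.008 m), for 0.1 s.
At the end, for the whole second after the job is handed in: The ring is within about 10 degrees of home (joint above 0.88), the wide spanner lies released and at rest with both pins in the ring's holes (bar within 5 mm of the ring's face and level, its middle within 14 mm of the ring's centre), and the narrow spanner is within 25 mm of where it began (value of joint lens_ring above 0.88 rad and horizontal distance between wide_spanner and ring_face below 0.014 m and angle between the x axis of wide_spanner and the x axis of ring_face, either way round below 0.35 rad and z of wide_spanner in the frame of ring_face below 0.005 m and angle between wide_spanner's own z axis and vertical below 0.1 rad and linear speed of wide_spanner below 0.02 m/s and distance of narrow_spanner from where it was at the start of the episode below 0.025 m); the robot touches nothing.
It fails at once if the narrow spanner is moved from its rest (distance of narrow_spanner from where it was at the start of the episode above 0.025 m).
It also fails if it takes over 37 s, if anything falls off the work surface, if the arm or the gripper's body presses on something with over 40 N, if the wrist force passes 120 N, or if a joint passes its speed limit or range.

## Working session

There is one attempt and no reset: what is moved stays moved. The work goes in short steps, Python scripts to look and compute and a shell command to move; the robot and the scene stay as the last step left them, time stands still between calls to the robot, and variables do not carry over. Pictures are saved under pics/ and viewed, at most 10 in all, crops included, and the job is handed in when it is done.

```bash
mkdir -p pics; python3 - <<'E'
from bench import r
import cv2
s=r.read_state();print(s)
for n in("top","scene"):
    cv2.imwrite(f"pics/{n}0.png",r.capture(n))
    m=r.camera_model(n);print(n,m)
E
```

```text
{'time': 0.0, 'q': array([-8.08623845e+01,  2.16616906e+01,  4.56206291e+00,  7.30154438e+01,
       -1.42149779e-03,  8.36794783e+01]), 'joint_vel': array([ 0.03627827,  0.05028052, -0.04346125,  0.07284457, -0.0261021 ,
       -0.03945407]), 'tau': array([ 9.03128021e-04, -4.63604307e+01,  2.69874716e+01,  2.09641998e-02,
        1.64197036e-04,  2.56056765e-06]), 'ee_pos': array([ 0.1531454 , -0.55356535,  0.23035701]), 'ee_rot': array([-1.79885471e+02, -1.12553958e-02,  1.54581274e+01]), 'contact_force': array([-0.28081033, -0.18657666,  0.24539485]), 'ft_torque': array([ 0.00046913, -0.01867311,  0.02836002]), 'gripper_force': 0.0, 'width': 0.08545065018818623}
top {'camera_matrix': array([[428.59212328,   0.        , 251.44298528],
       [  0.        , 428.59212328, 190.21865981],
       [  0.        ,   0.        ,   1.        ]]), 'k1': -0.14997992886108139, 'view': array([[ 0.02701504, -0.99942153, -0.02065875,  0.03594938],
       [-0.99276   , -0.0244039 , -0.11760964,  0.52627579],
       [ 0.11703745,  0.02368641, -0.992845  ,  1.0629526 ],
       [ 0.        ,  0.        ,  0.        ,  1.        ]])}
scene {'camera_matrix': array([[440.18203114,   0.        , 258.077451  ],
       [  0.        , 440.18203114, 185.42022733],
       [  0.        ,   0.        ,   1.        ]]), 'k1': -0.1659734051821839, 'view': array([[-0.36914961,  0.9292951 ,  0.01179789,  0.13756198],
       [ 0.76337763,  0.3104328 , -0.56646806, -0.372478  ],
       [-0.53007845, -0.20010522, -0.82399924,  1.53212115],
       [ 0.        ,  0.        ,  0.        ,  1.        ]])}
```

View pics/top0.png

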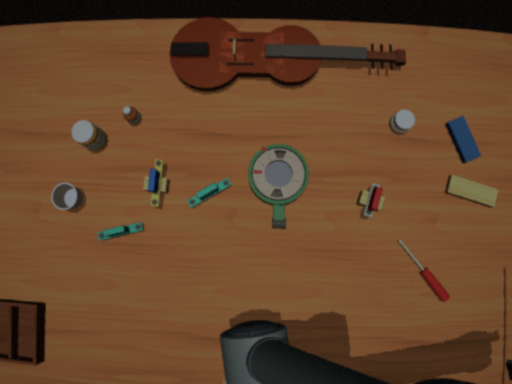

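View pics/scene0.png

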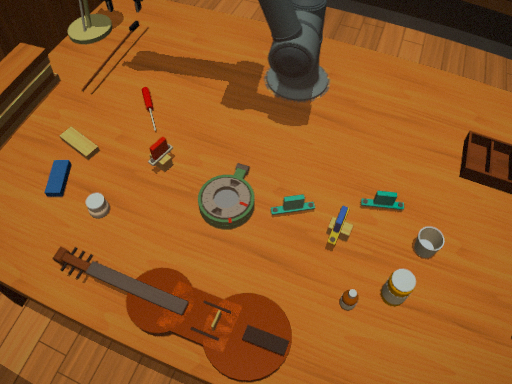

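The top view shows the wide spanner (blue grip) at about (155,183), the ring at (278,174), the narrow one at (374,199), and turquoise look-alikes at (210,193) and (121,231). I'll enlarge these for accurate pixels.

```bash
cat > h.py <<'E'
import numpy as np,cv2
from bench import r
def proj(m,P):
    P=np.atleast_2d(P);c=(m["view"][:3,:3]@P.T).T+m["view"][:3,3]
    s=c[:,:2]/c[:,2:];s=s*(1+m["k1"]*(s**2).sum(1,keepdims=True))
    K=m["camera_matrix"];return s*[K[0,0],K[1,1]]+[K[0,2],K[1,2]]
def back(m,uv,z):
    K=m["camera_matrix"];d=(np.array(uv,float)-K[:2,2])/[K[0,0],K[1,1]];s=d.copy()
    for _ in range(20): s=d/(1+m["k1"]*(s@s))
    R=m["view"][:3,:3];t=m["view"][:3,3];o=-R.T@t;v=R.T@np.r_[s,1]
    return o+v*(z-o[2])/v[2]
E
python3 - <<'E'
import cv2,numpy as np
im=cv2.imread("pics/top0.png")
a=cv2.resize(im[145:225,120:220],None,fx=5,fy=5,interpolation=cv2.INTER_CUBIC)
b=cv2.resize(im[135:235,240:320],None,fx=5,fy=5,interpolation=cv2.INTER_CUBIC)[:400]
cv2.imwrite("pics/c1.png",np.clip(np.hstack([a[:, :400],b]).astype(float)*1.6,0,255).astype(np.uint8))
E
```

```text
(no output)
```

View pics/c1.png

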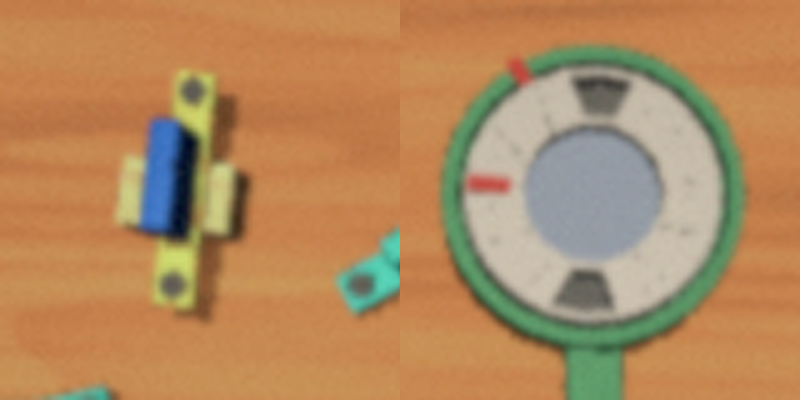

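The crop shows spanner pin heads at (193,90) and (172,285), ring holes centred at about (601,95) and (585,290), and the red line left of the ring's centre.

```bash
python3 - <<'E'
from h import *
m=r.camera_model("top")
A=lambda x,y:(120+(x+.5)/5-.5,145+(y+.5)/5-.5)
B=lambda x,y:(240+(x-400+.5)/5-.5,135+(y+.5)/5-.5)
p=back(m,A(193,90),.048);q=back(m,A(172,285),.048)
print("span",p,q,(p+q)/2,np.linalg.norm(p-q),np.degrees(np.arctan2(*(p-q)[1::-1])))
for h1,h2 in[((602,96),(584,290))]:
    p=back(m,B(*h1),.044);q=back(m,B(*h2),.044)
    print("ring",p,q,(p+q)/2,np.linalg.norm(p-q),np.degrees(np.arctan2(*(p-q)[1::-1])))
# ring outlines: green outer at z .042, opening
im=cv2.imread("pics/top0.png");hsv=cv2.cvtColor(im,cv2.COLOR_BGR2HSV)
g=cv2.inRange(hsv,(50,60,40),(80,255,255));g[:, :240]=0;g[:, 320:]=0
ys,xs=np.nonzero(g);k=ys<195
P=np.array([back(m,(x,y),.042)[:2] for x,y in zip(xs[k],ys[k])])
c,ra=cv2.minEnclosingCircle(P.astype(np.float32));print("green",c,ra)
red=cv2.inRange(hsv,(0,150,60),(6,255,255))|cv2.inRange(hsv,(172,150,60),(180,255,255))
n,l,st,ce=cv2.connectedComponentsWithStats(red)
for i in range(1,n):
    if 240<ce[i][0]<320 and 130<ce[i][1]<235 and st[i,4]>4:
        w=back(m,ce[i],.044)[:2]-c;print("red",ce[i],np.degrees(np.arctan2(w[1],w[0])),st[i,4])
b=cv2.inRange(hsv,(100,120,40),(130,255,255));b[:, :130]=0;b[:,175:]=0
n,l,st,ce=cv2.connectedComponentsWithStats(b)
for i in range(1,n):
    if st[i,4]>20 and 145<ce[i][1]<220: print("blue",ce[i],st[i,4],back(m,ce[i],.095))
E
```

```text
span [0.58867348 0.29027435 0.048     ] [0.4880528 0.2957018 0.048    ] [0.53836314 0.29298807 0.048     ] 0.10076694257712454 -3.087524738961506
ring [ 0.61898329 -0.02108504  0.044     ] [ 0.51919568 -0.01384529  0.044     ] [ 0.56908949 -0.01746517  0.044     ] 0.10004988466269525 -4.149627319846254
green (0.5685080289840698, -0.016078446060419083) 0.07636144757270813
red [263.11111111 148.44444444] 31.191370834028607 9
red [257.42857143 171.42857143] 86.05441511586184 7
blue [152.24460432 179.8057554 ] 139 [0.53733021 0.29101511 0.095     ]
```

```bash
cat >> h.py <<'E'
def go(x,y,z,yaw):
    "shift and turn in jog units from the present pose to a target (tool down)"
    from scipy.spatial.transform import Rotation as T
    s=r.read_state();R=T.from_euler("xyz",s["ee_rot"],degrees=True).as_matrix()
    d=R.T@(np.array([x,y,z])-s["ee_pos"])/.3
    t=-((yaw-s["ee_rot"][2]+180)%360-180)/np.degrees(.5)
    print("t",s["time"],"units",d.round(3),"turn",round(t,3),"F",s["contact_force"].round(1),"w",round(s["width"],4),"q6",s["q"][5].round(1))
E
python3 -m jog '[[1,0.93,-0.6,0,-1],[1,0.93,-0.6,0,-1],[1,0.93,-0.6,0,-1],[1,0.93,-0.6,0,-1],[1,0.93,-0.6,0,-1],[1,0.93,-0.6,0,-1]]'
python3 -c "
from h import *
go(.51,-.04,.22,72)"
```

```text
time: 0.85
ee_pos: [0.3756, -0.3033, 0.231]
ee_rot: [-179.9, -0.0, 44.3]
contact_force: [0.2, -0.6, 0.1]
width: 0.0854
gripper_force: 0.0
t 0.85 units [ 0.934 -0.314  0.038] turn -0.965 F [ 0.2 -0.6  0.1] w 0.0854 q6 89.2
```

```bash
python3 -m jog '[[1,0.93,-0.31,0,-1],[1,0.93,-0.31,0,-1],[1,0.93,-0.31,0,-1],[1,0.93,-0.31,0,-1],[1,0.93,-0.31,0,-1]]'
python3 -c "
from h import *
go(.538,.2,.22,101)"
```

```text
time: 1.48
ee_pos: [0.5103, -0.0429, 0.2309]
ee_rot: [-180.0, -0.0, 72.9]
contact_force: [0.8, -1.4, -0.1]
width: 0.0854
gripper_force: 0.0
t 1.475 units [ 0.801 -0.15   0.037] turn -0.982 F [ 0.8 -1.4 -0.1] w 0.0854 q6 95.2
```

```bash
python3 -m jog '[[1,0.8,-0.15,0,-1],[1,0.8,-0.15,0,-1],[1,0.8,-0.15,0,-1],[1,0.8,-0.15,0,-1]]'
python3 -c "
from h import *
go(.538,.2925,.19,130)"
```

```text
time: 1.98
ee_pos: [0.5377, 0.1993, 0.2308]
ee_rot: [-180.0, 0.0, 101.5]
contact_force: [1.2, -0.4, 0.8]
width: 0.0852
gripper_force: 0.0
t 1.975 units [0.304 0.063 0.136] turn -0.996 F [ 1.2 -0.4  0.8] w 0.0852 q6 92.5
```

```bash
python3 -m jog '[[1,0.3,0.06,0.1,-1],[1,0.3,0.06,0.1,-1],[1,0.3,0.06,0.1,-1]]'; python3 -m jog '[[1,0,0,0,-1],[1,0,0,0,-1],[1,0,0,0,-1]]'
python3 -c "
from h import *
go(.538,.2925,.165,176.9)"
```

```text
time: 2.35
ee_pos: [0.5363, 0.2912, 0.199]
ee_rot: [-179.8, -0.1, 130.5]
contact_force: [-0.5, -0.6, -0.9]
width: 0.0854
gripper_force: 0.0
time: 2.72
ee_pos: [0.5374, 0.2888, 0.2006]
ee_rot: [-179.9, -0.1, 159.0]
contact_force: [0.1, 0.1, -0.4]
width: 0.0854
gripper_force: 0.0
t 2.725 units [0.002 0.012 0.119] turn -0.626 F [ 0.1  0.1 -0.4] w 0.0854 q6 43.3
```

```bash
python3 -m jog '[[1,0,0.01,0.1,-0.63],[1,0,0.01,0.1,-0.63],[1,0,0.01,0.1,-0.63]]'
python3 - <<'E'
from h import *
m=r.camera_model("wrist");im=r.capture("wrist");cv2.imwrite("pics/w1.png",im)
go(.538,.2925,.062,176.9)
hsv=cv2.cvtColor(im,cv2.COLOR_BGR2HSV)
b=cv2.inRange(hsv,(100,120,30),(130,255,255))
n,l,st,ce=cv2.connectedComponentsWithStats(b)
for i in range(1,n):
    if st[i,4]>200: print("blue",ce[i],st[i],back(m,ce[i],.098))
print(proj(m,[[.538,.2925,.098],[.588,.29,.048],[.488,.2955,.048]]))
E
```

```text
time: 3.1
ee_pos: [0.5384, 0.2915, 0.1704]
ee_rot: [-179.9, -0.1, 176.7]
contact_force: [-0.0, 0.0, -0.3]
width: 0.0853
gripper_force: 0.0
t 3.15 units [0.002 0.003 0.363] turn -0.01 F [-0.1 -0.8 -1.4] w 0.0851 q6 25.9
blue [255.24892009 192.57289417] [ 244  149   23   88 1852] [0.53104167 0.29504142 0.098     ]
[[252.12924908 202.25364495]
 [252.70474952 234.89458674]
 [252.40811242 119.85163096]]
```

View pics/w1.png

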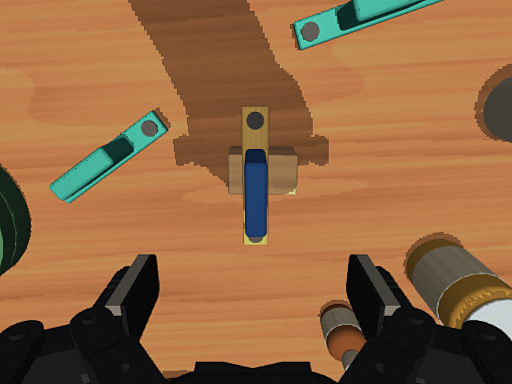

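The wrist view shows the spanner upright and centred between the fingers: blue grip at (255,193), pin head at (255,120), within about 2 mm of my estimate. Descending and grasping.

```bash
python3 -m jog '[[1,0,0.005,0.2,0],[1,0,0.005,0.3,0],[1,0,0.005,0.36,0],[1,0,0.005,0.36,0]]'; python3 -m jog '[[0,0,0,0,0],[0,0,0,0,0],[0,0,0,0,0],[0,0,0,0,0],[0,0,0,0,0],[0,0,0,0,0]]'
python3 -c "
from h import *
go(.538,.2925,.062,176.9)"
```

```text
time: 3.65
ee_pos: [0.5378, 0.2927, 0.0619]
ee_rot: [-179.9, -0.2, 176.7]
contact_force: [0.4, -0.0, -0.5]
width: 0.0853
gripper_force: 0.0
time: 4.4
ee_pos: [0.5396, 0.2935, 0.064]
ee_rot: [180.0, 0.1, 176.7]
contact_force: [-0.0, -0.2, 4.0]
width: 0.0151
gripper_force: 59.2
t 4.4 units [ 0.005 -0.004  0.007] turn -0.005 F [-0.  -0.2  4. ] w 0.0151 q6 25.9
```

```bash
python3 -m jog '[[0,0,0,-0.1,0],[0,0,0,-0.2,0],[0,0,0,-0.3,0],[0,0,-0.2,-0.3,0],[0,0,-0.4,-0.3,0],[0,0,-0.6,-0.3,0]]'
python3 -c "
from h import *
go(.569,-.017,.15,175.9)"
```

```text
time: 5.15
ee_pos: [0.5277, 0.1118, 0.1524]
ee_rot: [-180.0, -0.1, 176.8]
contact_force: [1.2, -0.4, -1.5]
width: 0.0153
gripper_force: 59.3
t 5.15 units [-0.161 -0.421  0.008] turn 0.031 F [ 1.2 -0.4 -1.5] w 0.0153 q6 8.4
```

```bash
python3 -m jog '[[0,-0.16,-0.2,0,0.03],[0,-0.16,-0.4,0,0.03],[0,-0.16,-0.42,0,0.03],[0,-0.16,-0.42,0,0.03],[0,-0.16,-0.42,0,0.03]]'
python3 - <<'E'
from h import *
m=r.camera_model("wrist");im=r.capture("wrist");cv2.imwrite("pics/w2.png",im)
im=r.capture("top");cv2.imwrite("pics/t2.png",im)
go(.569,-.017,.066,175.9)
np.save("m2.npy",m["view"])
E
```

```text
time: 5.78
ee_pos: [0.569, -0.0135, 0.1529]
ee_rot: [180.0, -0.1, 176.0]
contact_force: [0.6, 0.3, -2.1]
width: 0.0147
gripper_force: 59.5
t 5.875 units [-0.    -0.012  0.291] turn 0.004 F [ 0.2 -0.3 -1.3] w 0.0151 q6 -3.8
```

View pics/w2.png

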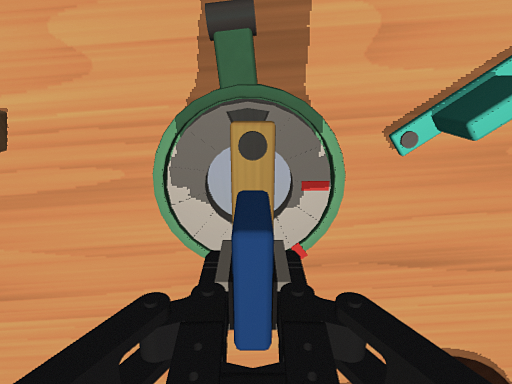

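The wrist view shows the spanner held upright with its far pin head at (252,145), and the ring beneath it with its far hole peeking out at (247,115).

```bash
python3 - <<'E'
from h import *
m=r.camera_model("wrist");m["view"]=np.load("m2.npy")
im=cv2.imread("pics/w2.png");hsv=cv2.cvtColor(im,cv2.COLOR_BGR2HSV)
p=back(m,(252.5,145.5),.137);s=r.read_state()
yaw=np.radians(s["ee_rot"][2])
print("pin",p,"mid est",p[:2]-.05*np.array([np.cos(yaw),np.sin(yaw)]),"tcp",s["ee_pos"])
g=cv2.inRange(hsv,(60,90,20),(85,255,255));g[:90]=0;g[:,370:]=0
n,l,st,ce=cv2.connectedComponentsWithStats(g);i=1+np.argmax(st[1:,4]);print(st[i])
ys,xs=np.nonzero((l==i))
P=np.array([back(m,(x,y),.042)[:2] for x,y in zip(xs,ys)])
for x0 in (.50,.51):
    Q=P[P[:,0]>x0]
    # fit by circle through outer edge points: furthest per angle about a first centre
    c=np.array([.569,-.017])
    for _ in range(5):
        a=np.degrees(np.arctan2(*(Q-c).T[::-1]))//6;d=np.hypot(*(Q-c).T)
        E=np.array([Q[a==k][d[a==k].argmax()] for k in np.unique(a)])
        E=E[np.abs(np.hypot(*(E-c).T)-.078)<.006]
        A=np.c_[2*E,np.ones(len(E))];so=np.linalg.lstsq(A,(E**2).sum(1),rcond=None)[0];c=so[:2]
    print("ring c",c,np.sqrt(so[2]+c@c),len(E))
# hole outer edge, red line
red=cv2.inRange(hsv,(0,140,60),(6,255,255))|cv2.inRange(hsv,(174,140,60),(180,255,255))
n,l,st,ce=cv2.connectedComponentsWithStats(red)
for i in range(1,n):
    if st[i,4]>40:w=back(m,ce[i],.044)[:2]-c;print("red",ce[i],np.degrees(np.arctan2(w[1],w[0])))
for e in((227,107),(269,110)):
    print("hole outer corner",back(m,e,.044))
E
```

```text
pin [ 0.51785584 -0.00860372  0.137     ] mid est [ 0.56773541 -0.01207191] tcp [ 0.5692192  -0.01330915  0.15315147]
[ 153   90  192  168 5532]
ring c [ 0.5681242  -0.01535117] 0.07614825196019154 44
ring c [ 0.56790784 -0.01536347] 0.07621787717343248 38
red [314.62745098 185.18823529] 86.0072441542831
red [299.04651163 250.52713178] 32.28869172256182
hole outer corner [ 0.5064326  -0.02658972  0.044     ]
hole outer corner [0.51073747 0.00414314 0.044     ]
```

```bash
python3 -m jog '[[0,0,-0.01,0,0],[0,0,-0.01,0.1,0],[0,0,-0.01,0.2,0],[0,0,-0.01,0.24,0],[0,0,-0.01,0.26,0],[0,0,-0.01,0.27,0],[0,0,-0.01,0.28,0],[0,0,-0.01,0.28,0]]'
python3 -c "
from h import *
go(.569,-.017,.066,175.9)"
```

```text
time: 6.88
ee_pos: [0.5697, -0.0181, 0.0697]
ee_rot: [-180.0, 0.0, 175.9]
contact_force: [-0.3, 0.2, -2.6]
width: 0.0152
gripper_force: 59.5
t 6.875 units [0.003 0.003 0.012] turn -0.001 F [-0.3  0.2 -2.6] w 0.0152 q6 -4.1
```

```bash
python3 -m jog '[[0,0,0,0.006,0],[0,0,0,0.012,0],[0,0,0,0.012,0]]'
python3 -c "
from h import *
import cv2
cv2.imwrite('pics/w3.png',r.capture('wrist'));cv2.imwrite('pics/s3.png',cv2.resize(r.capture('scene')[150:240,180:280],None,fx=6,fy=6,interpolation=cv2.INTER_CUBIC))
go(.569,-.017,.066,175.9)"
```

```text
time: 7.25
ee_pos: [0.5699, -0.0181, 0.0677]
ee_rot: [-180.0, 0.1, 175.9]
contact_force: [-4.4, 0.2, 9.7]
width: 0.0157
gripper_force: 61.5
t 7.35 units [0.003 0.004 0.006] turn -0.0 F [-3.4  1.7  9.6] w 0.0153 q6 -4.1
```

View pics/w3.png

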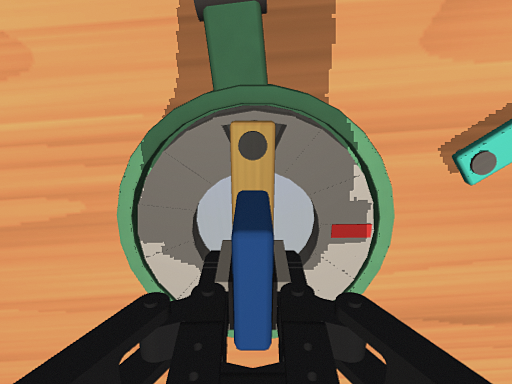

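The wrist view shows the bar centred over the hole (pin head at (252,145)), and contact came at the expected seating height (about 10 N), so the bar is flat. Now turning clockwise.

```bash
python3 -m jog '[[0,0,0,0,0.15],[0,0,0,0,0.3],[0,0,0,0,0.45],[0,0,0,0,0.6],[0,0,0,0,0.75],[0,0,0,0,0.9],[0,0,0,0,1],[0,0,0,0,1]]'
python3 -c "
from h import *
go(.569,-.017,.066,175.9);print(r.read_state()['ft_torque'])"
python3 -m jog '[[0,0,0,0,0.15],[0,0,0,0,0.3],[0,0,0,0,0.45],[0,0,0,0,0.6],[0,0,0,0,0.75],[0,0,0,0,0.9],[0,0,0,0,0.9]]'
python3 -c "
from h import *
go(.569,-.017,.066,175.9);print(r.read_state()['ft_torque'])
cv2.imwrite('pics/w4.png',r.capture('wrist'))"
```

```text
time: 8.35
ee_pos: [0.5704, -0.0191, 0.0677]
ee_rot: [-180.0, 0.2, 147.2]
contact_force: [-2.6, -1.8, 9.4]
width: 0.0148
gripper_force: 61.2
t 8.35 units [0.008 0.003 0.006] turn -1.002 F [-2.6 -1.8  9.4] w 0.0148 q6 24.6
[-0.39413665  0.63999963 -0.0926608 ]
time: 9.22
ee_pos: [0.5698, -0.0193, 0.0677]
ee_rot: [-180.0, 0.2, 121.4]
contact_force: [-3.5, -2.6, 9.6]
width: 0.0155
gripper_force: 61.3
t 9.225 units [0.008 0.002 0.006] turn -1.903 F [-3.5 -2.6  9.6] w 0.0155 q6 50.4
[-0.46561253  0.99981997 -0.07052376]
```

View pics/w4.png

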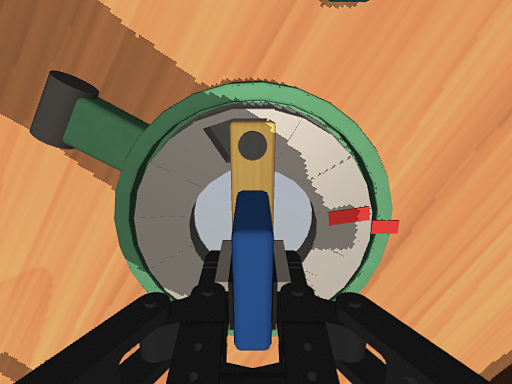

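The ring is turning with the spanner: its red line (349,216) is just short of the rim's mark (385,227). A few more degrees.

```bash
python3 -m jog '[[0,0,0,0,0.1],[0,0,0,0,0.2],[0,0,0,0,0.3],[0,0,0,0,0.3]]'
python3 -c "
from h import *
go(.569,-.017,.066,175.9);print(r.read_state()['ft_torque'])
m=r.camera_model('wrist');im=r.capture('wrist');cv2.imwrite('pics/w5.png',im)
hsv=cv2.cvtColor(im,cv2.COLOR_BGR2HSV)
red=cv2.inRange(hsv,(0,140,60),(6,255,255))|cv2.inRange(hsv,(174,140,60),(180,255,255))
n,l,st,ce=cv2.connectedComponentsWithStats(red)
for i in range(1,n):
    if st[i,4]>40:w=back(m,ce[i],.044)[:2]-[.568,-.0154];print('red',ce[i],st[i,4],np.degrees(np.arctan2(w[1],w[0])),np.hypot(*w))
"
```

```text
time: 9.78
ee_pos: [0.5695, -0.0194, 0.0677]
ee_rot: [-180.0, 0.2, 112.8]
contact_force: [-5.0, -3.5, 10.0]
width: 0.0153
gripper_force: 61.5
t 9.775 units [0.008 0.002 0.006] turn -2.202 F [-5.  -3.5 10. ] w 0.0153 q6 58.9
[-0.53899754  1.16534879  0.04791942]
red [385.26010101 208.2979798 ] 396 32.76734858857538 0.07333161609260122
red [348.5483871  215.30107527] 558 32.01485335486419 0.05359029038800026
```

The two red lines are now at 32.0° and 32.8°, so the ring is home. Release and retreat.

```bash
python3 -m jog '[[0,0,0,-0.004,0],[0.5,0,0,-0.004,0],[1,0,0,-0.004,0],[1,0,0,-0.004,0],[1,0,0,-0.004,0],[1,0,0,-0.004,0],[1,0,0,-0.004,0]]'; python3 -m jog '[[1,0,0,-0.05,0],[1,0,0,-0.15,0],[1,0,0,-0.3,0],[1,0,0,-0.4,0],[1,0,0,-0.4,0],[1,0,0,-0.4,0]]'
python3 -c "
from h import *
im=r.capture('wrist');cv2.imwrite('pics/w6.png',im);m=r.camera_model('wrist')
p=[]
t=r.capture('top')[135:235,240:320];s=r.capture('scene')[150:240,180:280]
z=lambda a:cv2.resize(a,(400,400),interpolation=cv2.INTER_CUBIC)
cv2.imwrite('pics/c6.png',np.hstack([cv2.resize(im,(400,300)).copy() if 0 else z(im),z(s)]))
go(.569,-.017,.066,175.9)"
```

```text
time: 10.7
ee_pos: [0.5694, -0.018, 0.0668]
ee_rot: [-180.0, 0.0, 112.9]
contact_force: [0.9, -0.2, -0.2]
width: 0.0854
gripper_force: 0.0
time: 11.45
ee_pos: [0.5691, -0.018, 0.1868]
ee_rot: [-180.0, 0.0, 112.9]
contact_force: [-0.9, -0.6, -0.2]
width: 0.0853
gripper_force: 0.0
t 11.6 units [0.001 0.004 0.399] turn -2.201 F [-0.1  0.1  0. ] w 0.0856 q6 58.9
```

View pics/c6.png

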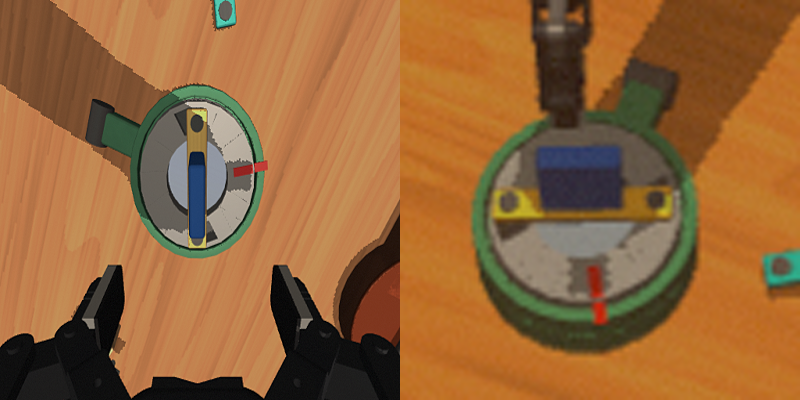

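Both views show the red lines meeting, at (250,170) in the wrist view and (597,290) in the scene view. The bar lies flat and centred in the ring, and the gripper is clear. Handing in.

```bash
python3 -c "
from bench import r
print(r.job_done())"
```

```text
the job is handed in; nothing more can be done
None
```

I turned the ring home with the wide spanner, left the spanner released and seated flat in the ring, never touched the narrow spanner, and handed the job in at about 11.7 s. The hand-in returned no verdict.

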